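# Free the seized transit pin and slide the lens carriage to its stop

### The job

The red-headed transit pin of the lens stage has seized in its bore: work it right out, which takes twisting it back and forth while drawing it up, so that the loose stage stays flat on the bench close to where it stands. Put the pin down, upright or lying, wholly inside the steel tray without dropping it from a height, then slide the carriage (it has a blue post to take hold of) until it is fully home against the orange end stop. Leave the lens box, the jar and the screwdriver alone.

Things in the scene. Friction and masses are not known exactly. Their poses are not given: they have to be found in the camera images.
- stage: Slate-grey metal base block, 90 (x) x 260 (y) x 30 mm high, standing loose on the bench (2 kg with all it carries); origin at the centre of its underside. Its y axis is the direction in which the carriage slides home; an orange end stop stands at its +y end (top 44 mm above the bench). The pin's bore is upright, at x 0, y -70 mm of the stage.
- bore (a point): Upper mouth of the pin's hole, on the black carriage tongue, 43 mm above the bench. Friction of 16 to 22 N holds the pin until it has risen about 12 mm; it must rise 38 mm in all to clear the tongue. A straight pull tips the stage. While the pin turns, either way, it comes up easily if the rise is small against the turn: 2 to 3 mm per 1 rad; turning takes about 0.15 Nm.
- pin: Steel transit pin with red T head, 82 mm tall, 90 g, upright at the start, foot 5 mm above the bench. Origin at the centre of its foot, z towards the head. Shaft 14 mm in diameter up to 42 mm, flange 27 mm in diameter to 45 mm, neck 10 mm in diameter to 58 mm, then the red bar: 38 mm long (x), 12 mm thick (y), from 58 to 82 mm. It passes through the carriage tongue into the stage.
- pin_head (a point): Centre of the pin's red bar (70 mm above the pin's foot, 75 mm above the bench at the start), with the pin's axes: x along the 38 mm bar, y across its 12 mm thickness. Grasp here.
- carriage (a joint): How far the black carriage has slid along the stage's +y, in m: 0 at the start, where the pin holds it (about 2 mm play), 0.074 fully home against the end stop. Stays where left; friction about 1.5 N.
- carriage_post (a point): Centre of the top of the blue post on the carriage, 16 mm in diameter, standing 45 mm above the carriage plate (from 43 to 88 mm above the bench). It lies at x 0, y +36 mm of the stage plus the carriage travel; 106 mm from the pin at the start.
- tray: Fixed shallow steel tray with a white floor, outside 170 (x) x 140 (y) x 22 mm high, walls 3 mm, floor top 4 mm above the bench; origin at the centre of its underside. The pin fits lying down in any direction, or standing on its foot.
- lens_box: Clear flat plastic box with lenses, 130 x 100 x 22 mm, origin under its centre. Bystander.
- bottle: Amber jar with white cap, 48 mm in diameter, 100 mm tall, origin under its centre. Bystander.
- driver: Yellow-handled screwdriver lying on the bench, 170 mm long. Bystander.

How it is judged:
By the outcome, as a careful person would: the job done as asked, in the order asked, and still so for the second after the job is handed in, with the robot touching nothing.
It also fails if it takes over 72 s, if anything falls off the work surface, if the arm or the gripper's body presses on something with over 40 N, if the wrist force passes 120 N, or if a joint passes its speed limit or range.

### The arm

A 6-joint arm with a two-finger parallel gripper is mounted at the origin on the work surface. World frame = base frame: x ahead of the robot, y to its left, z up, the work surface at z = 0. Lengths are in m, angles in rad, forces in N, time in s.
With the tool pointing down it reaches from about 0.25 to 0.775 m from the base axis. Payload 4 kg.
Tool frame: the origin (TCP) lies at the centre of the arm's flange, where the gripper is bolted on; the fingertips stand 199 mm ahead of it and the grasp point (between the pads) lies 180 mm ahead of it; z points along the fingers, y is the line along which they close (so a half turn about z gives the same grasp; the last joint's range is limited). The gripper opens to 94 mm and grips with 3 to 60 N. Pads are 16 mm wide; open, the fingers measure 119 mm over their backs; the gripper's body (75 mm by 177 mm) begins 78 mm behind the grasp point.
Start: joints at [-1.351, 0.087, 1.371, -0, 1.684, -0.103], TCP at [0.174, -0.522, 0.405] pointing down, gripper open.
Joint ranges: [-3.1, 3.1], [-0.76, 2.03], [0.27, 2.55], [-1.08, 4.22], [0.17, 2.65], [-2.57, 2.57]. Speed limits (rad/s): [2.79, 2.79, 3.14, 3.14, 3.14, 3.14].

### API

Orientations are given as [roll, pitch, yaw] about the fixed x, y, z axes, in that order (R = Rz(yaw) Ry(pitch) Rx(roll)).
In Python, from bench import robot, eyes, models gives the robot as it stands.
- The arm moves only by the tool step_arm, never from a script. Its argument "commands" is a list that holds one entry, the list of rows, each a list of 7 numbers: the shift along the tool's x, y, z in mm, then the turn, a rotation vector about the tool's x, y, z in rad, then the finger opening in mm, from 0 to 94. In form: [[[tx, ty, tz, wx, wy, wz, gripper], ...]]. A call has 1 to 20 rows; each row shifts and turns the commanded pose from where the row before left it, along the tool's axes as they then stand; what a row does not reach is not made up. A row lasts 1/8 s, in which the tool goes at most 62.5 mm and 10.7 degrees, less where a joint would pass 70% of its speed; a pose out of reach is approached as far as the arm can. A call is refused whole if a number of a shift passes 62.5 or a number of a turn 0.188, either way. A call with a gripper value outside its range is refused whole. The fingers move at their own pace and stop on an object; the grip force is fixed at half the most. Time passes only in rows, so rows that do not move let the fingers close. It gives the time, the measured TCP pose, the force, the opening and the grip force at its end, in the units of the state.
- robot.get_obs(): the state, without advancing time (a new reading comes with each control period).
- eyes.snapshot(name): name is "side" or "top" or "wrist"; returns a dict with "color" (400x640x3 uint8, red, green, blue), "camera_matrix" (3x3 intrinsics, pixels), "eye" and "rotation" of the camera in the world; the wrist camera has in their place "tool_from_camera" (4x4, takes a point from camera to tool coordinates, whose origin is the TCP and whose axes are the flange's). Camera axes: x right, y up, looking along -z (the intrinsics and any distortion apply to the point x, -y, -z); pixel columns grow to the right and rows downward; lengths in m; the calibration is good to about 2 mm. A picture is of the moment at which its call begins: read the wrist's pose just before it. There is no depth.
- robot.close_job(): hands the job in; it is judged then, once.
Trained networks look in a picture, given as the dict that the camera call returned (one of the last four; its "shot" number tells which), for a name from the list of things; names that differ only in an ending like _2 or _b are one class to them, and where a whole thing is asked for, a point or a joint stands for the part that bears it (a point fixed in the world has none). Each returns a list of dicts, best first, with "confidence" (0 to 1); they miss things now and then, are a little off and sometimes report something else, mostly with a low value. They report only what shows in the picture. A call takes as long as a camera call.
- models.masks_of(picture, query): "mask" (400x640 bool, what is visible of it) and "xy" ([column, row] in pixels, amid what is visible of it).
- models.tip_of(picture, query): "xy" ([column, row] in pixels: a listed point, or the origin of a listed thing).
The state is a dict: "time": time; "joint_positions": joint angles; "qvel": joint speeds; "joint_torque": joint torques, N m; "tool_pos": TCP position; "ee_rot": TCP orientation; "wrist_force": force on the tool from outside, world axes, zero at the start; "wrist_torque": the same for the moment, N m; "width": finger opening in m; "finger_force": force on a finger pad.
Only numpy, scipy, OpenCV 4.12 (cv2) and the standard library are available. Lean on these libraries where they do the work, as an engineer would, in place of code of your own. Each camera call takes 0.05 s, during which the arm holds its last target. There are 200 camera calls.

## Working session

There is one attempt and no reset: what is moved stays moved. The work goes in short steps, Python scripts to look and compute and a tool call to move; the robot and the scene stay as the last step left them, time stands still between calls to the robot, and variables do not carry over. Pictures are saved under pics/ and viewed, at most 10 in all, crops included, and the job is handed in when it is done.

Besides the shell and the picture viewer there is one more tool, called after "Call:" by a JSON object that holds its "op" and its "data". step_arm: Moves the arm, as the interface text tells. Its arguments: {"type":"object","properties":{"commands":{"type":"array"}},"required":["commands"]}

```bash
ls; mkdir -p pics; cat > h.py <<'E'
import numpy as np, cv2
from bench import robot, eyes, models
from scipy.spatial.transform import Rotation as R
def ray(s,xy,obs=None):
    K=np.array(s["camera_matrix"]);d=np.linalg.inv(K)@[xy[0],xy[1],1.]
    d=np.array([d[0],-d[1],-d[2]])
    if "eye" in s: return np.array(s["eye"]),np.array(s["rotation"])@d
    T=np.array(s["tool_from_camera"]);Rt=R.from_euler('xyz',obs["ee_rot"]).as_matrix()
    return np.array(obs["tool_pos"])+Rt@T[:3,3],Rt@T[:3,:3]@d
def atz(s,xy,z,obs=None):
    e,d=ray(s,xy,obs);return e+d*(z-e[2])/d[2]
def save(s,n): cv2.imwrite(f"pics/{n}.png",cv2.cvtColor(s["color"],cv2.COLOR_RGB2BGR))
Z=dict(pin_head=.075,bore=.043,carriage_post=.088,tray=0.,stage=0.,lens_box=0.,bottle=0.,driver=0.01)
E
python3 - <<'E'
from h import *
o=robot.get_obs();print({k:np.round(v,3) for k,v in o.items()})
for c in ["top","side","wrist"]:
    s=eyes.snapshot(c);save(s,c+"0");print(c,[k for k in s],s.get("eye"))
    for n,z in Z.items():
        for r in models.tip_of(s,n)[:2]:
            print(n,np.round(r["xy"],1),round(r["confidence"],2),np.round(atz(s,r["xy"],z,o),4))
    for n in ["tray","stage","carriage"]:
        for r in models.masks_of(s,n)[:1]:
            b=cv2.minAreaRect(np.argwhere(r["mask"])[:,::-1].astype(np.float32));print('mask',n,b,round(r["confidence"],2))
E
```

```text
pics
{'time': np.float64(0.0), 'joint_positions': array([-1.351,  0.088,  1.372, -0.   ,  1.684, -0.103]), 'qvel': array([ 0.   ,  0.   , -0.001, -0.001,  0.003, -0.001]), 'joint_torque': array([ 0.0000e+00, -3.4018e+01, -3.0242e+01,  7.2000e-02,  3.3000e-02,
       -0.0000e+00]), 'tool_pos': array([ 0.174, -0.521,  0.404]), 'ee_rot': array([-3.139, -0.   ,  0.323]), 'wrist_force': array([ 0.978,  0.425, -0.42 ]), 'wrist_torque': array([-0.036,  0.013,  0.021]), 'finger_force': np.float64(0.0), 'width': np.float64(0.094)}
top ['color', 'camera_matrix', 'eye', 'rotation', 'shot'] [0.34044898 0.01577267 1.1230421 ]Traceback (most recent call last):
  File "<stdin>", line 7, in <module>
  File "h.py", line 11, in atz
    e,d=ray(s,xy,obs);return e+d*(z-e[2])/d[2]
                                          ~^^^
IndexError: invalid index to scalar variable.
```

```bash
python3 - <<'E'
from h import *
s=eyes.snapshot("top");print(s["rotation"],s["camera_matrix"]);s=eyes.snapshot("side");print(s["rotation"],s["eye"])
E
sed -i 's/np.array(s\["rotation"\])@d$/rot(s["rotation"])@d/' h.py
cat >> h.py <<'E'
def rot(r):
    r=np.array(r)
    return r if r.shape==(3,3) else R.from_euler('xyz',r).as_matrix()
E
cat > look.py <<'E'
from h import *
o=robot.get_obs()
for c in ["top","side","wrist"]:
    s=eyes.snapshot(c);save(s,c+"0");print(c)
    for n,z in Z.items():
        for r in models.tip_of(s,n)[:2]:
            print(n,np.round(r["xy"],1),round(r["confidence"],2),np.round(atz(s,r["xy"],z,o),4))
    for n in ["tray","stage","carriage"]:
        for r in models.masks_of(s,n)[:1]:
            b=cv2.minAreaRect(np.argwhere(r["mask"])[:,::-1].astype(np.float32));print('mask',n,b,round(r["confidence"],2))
E
python3 look.py
```

```text
[ 2.10103229e-01  7.51776343e-04 -1.60056801e+00] [[496.4119511    0.         323.09362652]
 [  0.         496.4119511  207.18456872]
 [  0.           0.           1.        ]]
[ 0.78517786  0.01926782 -0.13766123] [ 0.49545911 -0.74445908  0.86206804]
top
pin_head [365.2 219.3] 0.61 [ 0.5346 -0.0797  0.075 ]
bore [365.2 226.7] 0.88 [ 0.5239 -0.0818  0.043 ]
carriage_post [318.1 210.9] 0.63 [0.5533 0.0208 0.088 ]
tray [186.7 240.2] 0.91 [0.5122 0.3228 0.    ]
stage [334.7 222. ] 0.9 [ 0.5443 -0.0161  0.    ]
lens_box [469.1 250.8] 0.96 [ 0.4687 -0.3188  0.    ]
driver [444.3 153. ] 0.91 [ 0.6992 -0.2786  0.01  ]
driver [187.9 238.5] 0.54 [0.5145 0.3175 0.01  ]
mask tray ((187.16539001464844, 239.77308654785156), (77.53192901611328, 66.91952514648438), 74.74488067626953) 0.57
mask stage ((333.6134033203125, 222.29208374023438), (117.05760955810547, 41.38582992553711), 11.16487979888916) 0.64
mask carriage ((342.82830810546875, 222.24903869628906), (63.64097595214844, 36.05912399291992), 10.619654655456543) 0.69
side
pin_head [300.5 244.5] 0.61 [ 0.5247 -0.0737  0.075 ]
bore [306.2 254. ] 0.68 [ 0.5354 -0.0754  0.043 ]
bore [282.1 156.5] 0.55 [0.5092 0.2694 0.043 ]
carriage_post [308.2 206.2] 0.57 [0.5535 0.026  0.088 ]
tray [283.4 157.2] 0.64 [0.5134 0.3189 0.    ]
stage [304.  247.6] 0.57 [ 0.5345 -0.0205  0.    ]
lens_box [290.5 373.2] 0.87 [ 0.4756 -0.3224  0.    ]
bottle [343.7 160.6] 0.74 [0.6791 0.2769 0.    ]
driver [399.4 335.6] 0.79 [ 0.6951 -0.2814  0.01  ]
mask tray ((283.6429443359375, 155.0289306640625), (38.53627014160156, 67.23625946044922), 74.87599182128906) 0.64
mask stage ((304.0389099121094, 241.92893981933594), (42.777801513671875, 99.24329376220703), 6.911227226257324) 0.84
mask carriage ((304.66156005859375, 236.70773315429688), (35.473934173583984, 61.52122497558594), 7.125016689300537) 0.93
wrist
```

View pics/top0.png

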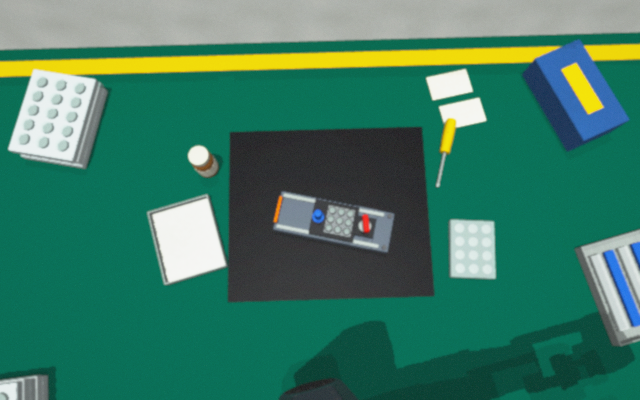

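Call:
{"op": "step_arm", "data": {"commands": [[[48,-31,0,0,0,0,94],[48,-31,0,0,0,0,94],[48,-31,0,0,0,0,94],[48,-31,0,0,0,0,94],[48,-31,0,0,0,0,94],[48,-31,0,0,0,0,94],[48,-31,0,0,0,0,94],[48,-31,0,0,0,0,94],[48,-30,0,0,0,0,94],[48,-30,0,0,0,0,94],[0,0,0,0,0,0,94],[0,0,0,0,0,0,94]]]}}

```text
time: 3.5
tool_pos: [0.5318, -0.0774, 0.4045]
ee_rot: [3.141, 0.001, 0.323]
wrist_force: [-0.0, -0.9, -0.8]
width: 0.0941
finger_force: 0.0
```

```bash
cat > w.py <<'E'
from h import *
import sys
o=robot.get_obs();print({k:np.round(o[k],3) for k in ["time","tool_pos","ee_rot","joint_positions","wrist_force"]})
s=eyes.snapshot("wrist");save(s,sys.argv[1]);print(np.round(s["tool_from_camera"],3))
for n in ["pin_head","bore","carriage_post","stage"]:
    for r in models.tip_of(s,n)[:1]: print(n,np.round(r["xy"],1),round(r["confidence"],2),np.round(atz(s,r["xy"],Z[n],o),4))
c=s["color"].astype(int);m=((c[...,0]>120)&(c[...,1]<80)&(c[...,2]<80)).astype(np.uint8)
n,l,st,ce=cv2.connectedComponentsWithStats(m)
if n>1:
    i=1+st[1:,4].argmax();b=cv2.minAreaRect(np.argwhere(l==i)[:,::-1].astype(np.float32))
    P=np.array([atz(s,p,.087,o) for p in cv2.boxPoints(b)]);print("red",b,st[i,4],"\n",P.round(4),P.mean(0))
    for k in range(2):
        e=P[k+1]-P[k];print("edge",np.hypot(*e[:2]).round(4),np.arctan2(e[1],e[0]).round(3))
E
python3 w.py w1
```

```text
{'time': np.float64(3.5), 'tool_pos': array([ 0.532, -0.077,  0.404]), 'ee_rot': array([3.141e+00, 1.000e-03, 3.230e-01]), 'joint_positions': array([-2.500e-01,  5.900e-02,  1.401e+00, -1.000e-03,  1.682e+00,
        9.980e-01]), 'wrist_force': array([-0.049, -0.893, -0.788])}
[[-0.001  0.972  0.236  0.068]
 [ 1.     0.001  0.    -0.001]
 [-0.     0.236 -0.972  0.021]
 [ 0.     0.     0.     1.   ]]
pin_head [319.7 200.6] 0.7 [ 0.5251 -0.0821  0.075 ]
bore [316.9 192.6] 0.95 [ 0.5246 -0.0798  0.043 ]
carriage_post [204.7 137.4] 0.69 [0.549  0.0263 0.088 ]
stage [259.9 150.4] 0.63 [ 0.5404 -0.0096  0.    ]
red ((313.8823547363281, 198.97059631347656), (14.794672966003418, 45.11162567138672), 14.03624439239502) 607 
 [[ 0.507  -0.071   0.087 ]
 [ 0.5469 -0.0679  0.087 ]
 [ 0.5478 -0.0805  0.087 ]
 [ 0.5078 -0.084   0.087 ]] [ 0.52737986 -0.07588054  0.087     ]
edge 0.04 0.078
edge 0.0126 -1.497
```

View pics/w1.png

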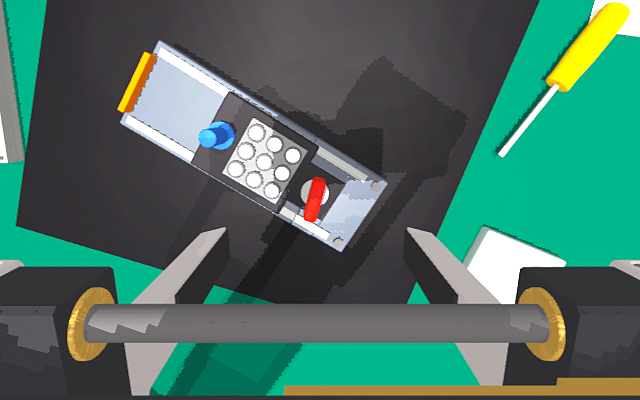

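Call:
{"op": "step_arm", "data": {"commands": [[[-3,0,20,0,0,0.1225,60],[-2.5,0,25,0,0,0.1225,50],[0,0,25,0,0,0,50],[0,0,0,0,0,0,50],[0,0,0,0,0,0,50]]]}}

```text
time: 4.38
tool_pos: [0.5267, -0.0792, 0.3359]
ee_rot: [3.141, -0.002, 0.077]
wrist_force: [-0.2, -0.7, 1.1]
width: 0.0507
finger_force: 0.0
```

```bash
python3 w.py w2
```

```text
{'time': np.float64(4.375), 'tool_pos': array([ 0.527, -0.079,  0.336]), 'ee_rot': array([ 3.141e+00, -2.000e-03,  7.700e-02]), 'joint_positions': array([-0.256,  0.072,  1.524, -0.   ,  1.544,  1.238]), 'wrist_force': array([-0.204, -0.679,  1.104])}
[[-0.001  0.972  0.236  0.068]
 [ 1.     0.001  0.    -0.001]
 [ 0.     0.236 -0.972  0.021]
 [ 0.     0.     0.     1.   ]]
pin_head [316.  216.8] 0.84 [ 0.5244 -0.0784  0.075 ]
bore [316.2 206.3] 0.65 [ 0.5237 -0.0787  0.043 ]
carriage_post [162.8 172.9] 0.9 [0.5503 0.0234 0.088 ]
stage [241.7 169.2] 0.61 [ 0.5418 -0.0101  0.    ]
red ((313.5, 216.5), (57.0, 17.0), 90.0) 966 
 [[ 0.5471 -0.0694  0.087 ]
 [ 0.5479 -0.0806  0.087 ]
 [ 0.5081 -0.0838  0.087 ]
 [ 0.5072 -0.0722  0.087 ]] [ 0.52758866 -0.07649269  0.087     ]
edge 0.0112 -1.495
edge 0.0399 -3.061
```

View pics/w2.png

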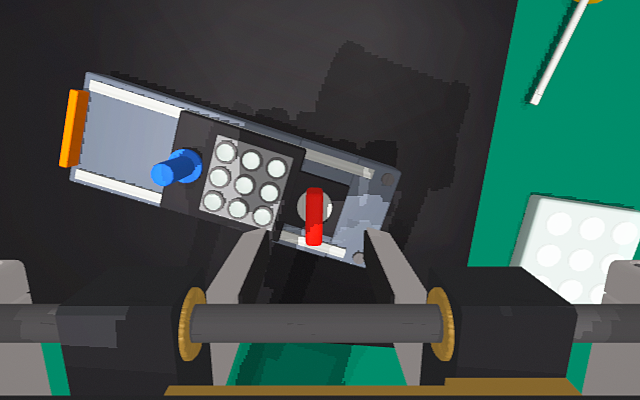

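Call:
{"op": "step_arm", "data": {"commands": [[[0,-1.5,25,0,0,0,40],[0,0,25,0,0,0,36],[0,0,20,0,0,0,36],[0,0,11,0,0,0,36],[0,0,0,0,0,0,36],[0,0,0,0,0,0,8],[0,0,0,0,0,0,8],[0,0,0,0,0,0,8],[0,0,0,0,0,0,8]]]}}

```text
time: 5.75
tool_pos: [0.527, -0.0767, 0.2546]
ee_rot: [-3.14, -0.003, 0.078]
wrist_force: [0.9, 4.0, 3.0]
width: 0.0118
finger_force: 30.0
```

```bash
cat > ob.py <<'E'
from h import *
o=robot.get_obs();print({k:np.round(v,3) for k,v in o.items() if k not in("qvel","joint_torque")})
E
python3 ob.py
```

```text
{'time': np.float64(5.75), 'joint_positions': array([-0.252,  0.127,  1.631,  0.002,  1.382,  1.241]), 'tool_pos': array([ 0.527, -0.077,  0.255]), 'ee_rot': array([-3.14e+00, -3.00e-03,  7.80e-02]), 'wrist_force': array([0.887, 4.017, 2.98 ]), 'wrist_torque': array([ 0.831, -0.173, -0.031]), 'finger_force': np.float64(29.975), 'width': np.float64(0.012)}
```

Call:
{"op": "step_arm", "data": {"commands": [[[0,-0.7,0,0,0,0,8],[0,0,0,0,0,0.1,8],[0,0,-0.3,0,0,0.15,8],[0,0,-0.35,0,0,0.16,8],[0,0,-0.35,0,0,0.16,8]]]}}

```text
time: 6.38
tool_pos: [0.5267, -0.0769, 0.2546]
ee_rot: [3.14, -0.002, -0.497]
wrist_force: [1.6, 0.2, -0.9]
width: 0.0117
finger_force: 30.0
```

```bash
python3 ob.py
```

```text
{'time': np.float64(6.375), 'joint_positions': array([-0.251,  0.127,  1.631, -0.002,  1.382,  1.817]), 'tool_pos': array([ 0.527, -0.077,  0.255]), 'ee_rot': array([ 3.14e+00, -2.00e-03, -4.97e-01]), 'wrist_force': array([ 1.593,  0.244, -0.857]), 'wrist_torque': array([ 0.116, -0.503,  0.013]), 'finger_force': np.float64(29.997), 'width': np.float64(0.012)}
```

Call:
{"op": "step_arm", "data": {"commands": [[[0,0,-0.4,0,0,0.18,8],[0,0,-0.4,0,0,0.18,8],[0,0,-0.3,0,0,0.14,8],[0,0,0,0,0,-0.14,8],[0,0,-0.4,0,0,-0.18,8],[0,0,-0.4,0,0,-0.18,8],[0,0,-0.4,0,0,-0.18,8],[0,0,-0.4,0,0,-0.18,8],[0,0,-0.4,0,0,-0.18,8],[0,0,-0.4,0,0,-0.18,8]]]}}

```text
time: 7.62
tool_pos: [0.5266, -0.0763, 0.256]
ee_rot: [-3.14, 0.0, 0.234]
wrist_force: [5.8, 2.6, -8.1]
width: 0.0117
finger_force: 30.0
```

```bash
python3 ob.py
```

```text
{'time': np.float64(7.625), 'joint_positions': array([-2.510e-01,  1.260e-01,  1.629e+00,  1.000e-03,  1.387e+00,
        1.086e+00]), 'tool_pos': array([ 0.527, -0.076,  0.256]), 'ee_rot': array([-3.14 ,  0.   ,  0.234]), 'wrist_force': array([ 5.77 ,  2.589, -8.091]), 'wrist_torque': array([ 0.539, -1.113, -0.124]), 'finger_force': np.float64(29.994), 'width': np.float64(0.012)}
```

Call:
{"op": "step_arm", "data": {"commands": [[[0.8,0,-0.2,0,0,-0.18,8],[0,0,-0.3,0,0,-0.18,8],[0,0,-0.35,0,0,-0.18,8],[0,0,-0.35,0,0,-0.18,8],[0,0,-0.35,0,0,-0.18,8],[0,0,-0.35,0,0,-0.18,8]]]}}

```text
time: 8.38
tool_pos: [0.5266, -0.0755, 0.2574]
ee_rot: [-3.137, -0.002, 1.314]
wrist_force: [2.3, 3.4, -6.9]
width: 0.0122
finger_force: 30.0
```

```bash
python3 ob.py
```

```text
{'time': np.float64(8.375), 'joint_positions': array([-0.25 ,  0.126,  1.627,  0.002,  1.394,  0.007]), 'tool_pos': array([ 0.527, -0.076,  0.257]), 'ee_rot': array([-3.137e+00, -2.000e-03,  1.314e+00]), 'wrist_force': array([ 2.25 ,  3.399, -6.877]), 'wrist_torque': array([ 0.88 , -0.505, -0.139]), 'finger_force': np.float64(29.997), 'width': np.float64(0.012)}
```

Call:
{"op": "step_arm", "data": {"commands": [[[0,0,0.1,0,0,0.14,8],[0,0,-0.2,0,0,0.18,8],[0,0,-0.4,0,0,0.18,8],[0,0,-0.4,0,0,0.18,8],[0,0,-0.4,0,0,0.18,8],[0,0,-0.4,0,0,0.18,8],[0,0,-0.4,0,0,0.18,8],[0,0,-0.4,0,0,0.18,8],[0,0,-0.4,0,0,0.18,8],[0,0,-0.4,0,0,0.18,8],[0,0,-0.4,0,0,0.18,8],[0,0,-0.4,0,0,0.18,8]]]}}

```text
time: 9.88
tool_pos: [0.5267, -0.077, 0.2613]
ee_rot: [3.137, 0.001, -0.818]
wrist_force: [1.5, -2.1, -8.6]
width: 0.012
finger_force: 30.0
```

```bash
python3 ob.py; python3 - <<'E'
from h import *
s=eyes.snapshot("side");cv2.imwrite("pics/s1.png",cv2.resize(s["color"][170:310,220:400,::-1],None,fx=4,fy=4))
E
```

```text
{'time': np.float64(9.875), 'joint_positions': array([-0.251,  0.123,  1.622, -0.003,  1.401,  2.139]), 'tool_pos': array([ 0.527, -0.077,  0.261]), 'ee_rot': array([ 3.137e+00,  1.000e-03, -8.180e-01]), 'wrist_force': array([ 1.539, -2.087, -8.624]), 'wrist_torque': array([-0.354, -0.472,  0.043]), 'finger_force': np.float64(29.998), 'width': np.float64(0.012)}
```

View pics/s1.png

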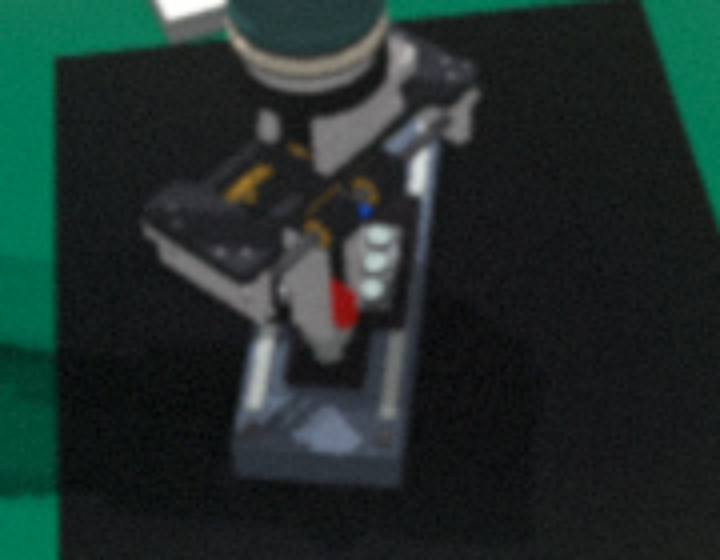

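Call:
{"op": "step_arm", "data": {"commands": [[[0,0,0.1,0,0,-0.14,8],[0,0,-0.2,0,0,-0.18,8],[0,0,-0.42,0,0,-0.18,8],[0,0,-0.42,0,0,-0.18,8],[0,0,-0.42,0,0,-0.18,8],[0,0,-0.42,0,0,-0.18,8],[0,0,-0.42,0,0,-0.18,8],[0,0,-0.42,0,0,-0.18,8],[0,0,-0.42,0,0,-0.18,8],[0,0,-0.42,0,0,-0.18,8],[0,0,-0.42,0,0,-0.18,8],[0,0,-0.42,0,0,-0.18,8]]]}}

```text
time: 11.42
tool_pos: [0.5265, -0.0763, 0.2677]
ee_rot: [-3.138, 0.001, 1.317]
wrist_force: [-1.7, 0.8, -0.3]
width: 0.0119
finger_force: 30.0
```

Call:
{"op": "step_arm", "data": {"commands": [[[0,0,0.1,0,0,0.14,8],[0,0,-0.2,0,0,0.18,8],[0,0,-0.42,0,0,0.18,8],[0,0,-0.42,0,0,0.18,8],[0,0,-0.42,0,0,0.18,8],[0,0,-0.42,0,0,0.18,8],[0,0,-0.42,0,0,0.18,8],[0,0,-0.42,0,0,0.18,8],[0,0,-0.42,0,0,0.18,8],[0,0,-0.42,0,0,0.18,8],[0,0,-0.42,0,0,0.18,8],[0,0,-0.42,0,0,0.18,8]]]}}

```text
time: 12.92
tool_pos: [0.5266, -0.077, 0.2721]
ee_rot: [3.137, 0.0, -0.816]
wrist_force: [-0.7, -1.8, -0.7]
width: 0.0115
finger_force: 30.0
```

```bash
python3 ob.py
```

```text
{'time': np.float64(12.925), 'joint_positions': array([-0.251,  0.113,  1.609, -0.003,  1.422,  2.136]), 'tool_pos': array([ 0.527, -0.077,  0.272]), 'ee_rot': array([ 3.137,  0.   , -0.816]), 'wrist_force': array([-0.748, -1.75 , -0.666]), 'wrist_torque': array([-0.295,  0.294,  0.015]), 'finger_force': np.float64(29.995), 'width': np.float64(0.011)}
```

Call:
{"op": "step_arm", "data": {"commands": [[[0,0,-1,0,0,-0.18,8],[0,0,-2,0,0,-0.18,8],[0,0,-3,0,0,-0.18,8],[0,0,-3,0,0,-0.18,8],[0,0,-4,0,0,-0.18,8],[0,0,-5,0,0,0,8],[0,0,-5,0,0,0,8],[0,0,-5,0,0,0,8],[0,0,-8,0,0,0,8],[0,0,-12,0,0,0,8],[0,0,-15,0,0,0,8],[0,0,0,0,0,0,8]]]}}

```text
time: 14.42
tool_pos: [0.5278, -0.0764, 0.3382]
ee_rot: [3.14, -0.004, 0.088]
wrist_force: [0.0, -0.1, -0.9]
width: 0.0117
finger_force: 30.0
```

```bash
python3 w.py w3
```

```text
{'time': np.float64(14.425), 'tool_pos': array([ 0.528, -0.076,  0.338]), 'ee_rot': array([ 3.14 , -0.004,  0.088]), 'joint_positions': array([-0.25 ,  0.071,  1.52 , -0.   ,  1.546,  1.233]), 'wrist_force': array([ 0.031, -0.069, -0.924])}
[[-0.001  0.972  0.236  0.068]
 [ 1.     0.001  0.    -0.001]
 [ 0.     0.236 -0.972  0.021]
 [ 0.     0.     0.     1.   ]]
pin_head [318.7 264.9] 0.87 [ 0.4887 -0.0811  0.075 ]
bore [318.9 209.2] 0.84 [ 0.5227 -0.0785  0.043 ]
carriage_post [172.  175.2] 0.96 [0.5494 0.0213 0.088 ]
stage [245.5 171.8] 0.86 [ 0.5405 -0.0105  0.    ]
red ((316.0, 261.5), (83.0, 26.0), 90.0) 2105 
 [[ 0.5259 -0.067   0.087 ]
 [ 0.5274 -0.0846  0.087 ]
 [ 0.4652 -0.0906  0.087 ]
 [ 0.4636 -0.0719  0.087 ]] [ 0.49549893 -0.07849976  0.087     ]
edge 0.0177 -1.484
edge 0.0625 -3.046
```

View pics/w3.png

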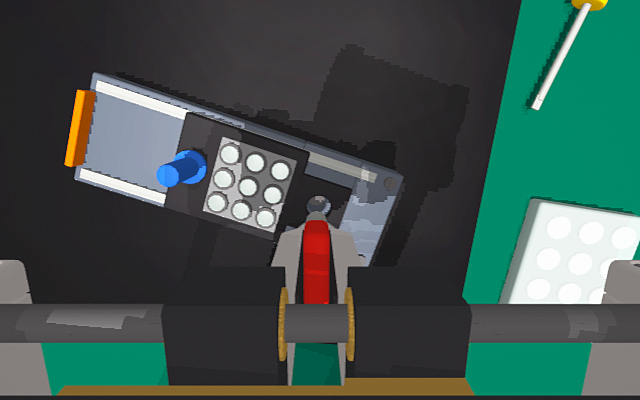

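Call:
{"op": "step_arm", "data": {"commands": [[[0,0,-15,0,0,0,8],[0,0,-15,0,0,0,8],[0,0,-5,0,0,0,8],[2,-20,0,0,0,0,8],[2,-40,0,0,0,0,8],[2,-50,0,0,0,0,8],[2,-50,0,0,0,0,8],[2,-50,0,0,0,0,8],[2,-50,0,0,0,0,8],[2,-50,0,0,0,0,8],[3,-45,0,0,0,0,8],[3,-30,0,0,0,0,8],[0,-12,0,0,0,0,8],[0,0,0,0,0,0,8],[0,0,0,0,0,0,8]]]}}

```text
time: 16.55
tool_pos: [0.5124, 0.3201, 0.3707]
ee_rot: [3.141, 0.0, 0.087]
wrist_force: [-0.1, 0.5, -0.4]
width: 0.0113
finger_force: 30.0
```

```bash
python3 w.py w4; python3 - <<'E'
from h import *
o=robot.get_obs();s=eyes.snapshot("wrist")
print([(r["confidence"],r["xy"],atz(s,r["xy"],0.004,o)) for r in models.tip_of(s,"tray")[:1]])
s=eyes.snapshot("top");print([(r["confidence"],atz(s,r["xy"],0,o)) for r in models.tip_of(s,"tray")[:1]])
s=eyes.snapshot("side");save(s,"s2");print([(r["confidence"],r["xy"],atz(s,r["xy"],0,o)) for r in models.tip_of(s,"tray")[:1]])
E
```

```text
{'time': np.float64(16.55), 'tool_pos': array([0.512, 0.32 , 0.371]), 'ee_rot': array([3.141, 0.   , 0.087]), 'joint_positions': array([ 4.650e-01,  2.160e-01,  1.291e+00, -1.000e-03,  1.634e+00,
        1.949e+00]), 'wrist_force': array([-0.07 ,  0.544, -0.417])}
[[-0.001  0.972  0.236  0.068]
 [ 1.     0.001  0.    -0.001]
 [ 0.     0.236 -0.972  0.021]
 [ 0.     0.     0.     1.   ]]
pin_head [318.7 261.4] 0.92 [0.4608 0.3143 0.075 ]
red ((316.0, 261.5), (83.0, 26.0), 90.0) 2096 
 [[0.4994 0.33   0.087 ]
 [0.5011 0.3099 0.087 ]
 [0.4299 0.3031 0.087 ]
 [0.4281 0.3245 0.087 ]] [0.46464735 0.3168705  0.087     ]
edge 0.0202 -1.485
edge 0.0715 -3.047
[(0.88, [317.0, 184.2], array([0.51259398, 0.32014059, 0.004     ]))]
[(0.57, array([0.51459615, 0.31853167, 0.        ]))]
[(0.89, [284.6, 157.4], array([0.5166406 , 0.31750576, 0.        ]))]
```

View pics/s2.png

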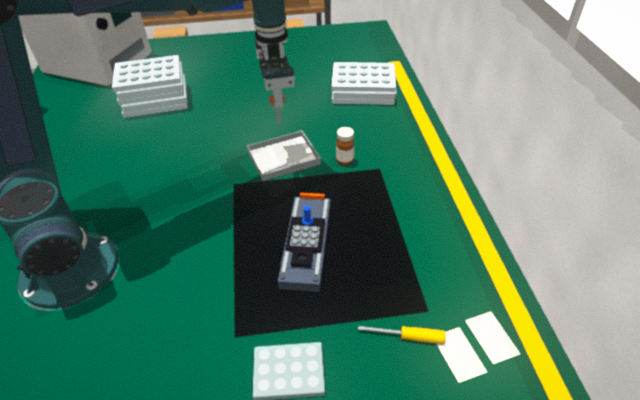

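Call:
{"op": "step_arm", "data": {"commands": [[[0,0,20,0,0,0,8],[0,0,30,0,0,0,8],[0,0,25,0,0,0,8],[0,0,15,0,0,0,8],[0,0,10,0,0,0,8],[0,0,6,0,0,0,8],[0,0,3,0,0,0,8],[0,0,2,0,0,0,8],[0,0,1,0,0,0,8],[0,0,0,0,0,0,8]]]}}

```text
time: 18.35
tool_pos: [0.5124, 0.3209, 0.259]
ee_rot: [-3.142, -0.0, 0.088]
wrist_force: [0.7, 0.5, -0.4]
width: 0.0115
finger_force: 30.0
```

Call:
{"op": "step_arm", "data": {"commands": [[[0,0,0.8,0,0,0,8],[0,0,0.6,0,0,0,8],[0,0,0,0,0,0,8]]]}}

```text
time: 18.73
tool_pos: [0.5124, 0.3209, 0.2573]
ee_rot: [3.141, 0.0, 0.088]
wrist_force: [-0.4, -0.3, -1.5]
width: 0.0116
finger_force: 30.0
```

Call:
{"op": "step_arm", "data": {"commands": [[[0,0,0.7,0,0,0,8],[0,0,0.7,0,0,0,8],[0,0,0,0,0,0,8]]]}}

```text
time: 19.1
tool_pos: [0.5124, 0.3209, 0.2558]
ee_rot: [3.141, 0.0, 0.088]
wrist_force: [0.5, -0.1, -0.8]
width: 0.0122
finger_force: 30.0
```

Call:
{"op": "step_arm", "data": {"commands": [[[0,0,0.7,0,0,0,8],[0,0,0.7,0,0,0,8],[0,0,0,0,0,0,8]]]}}

```text
time: 19.48
tool_pos: [0.5124, 0.3209, 0.2544]
ee_rot: [3.141, 0.0, 0.088]
wrist_force: [-0.6, 0.2, -0.5]
width: 0.0117
finger_force: 30.0
```

Call:
{"op": "step_arm", "data": {"commands": [[[0,0,0.6,0,0,0,8],[0,0,0.5,0,0,0,8],[0,0,0,0,0,0,8]]]}}

```text
time: 19.85
tool_pos: [0.5124, 0.3209, 0.2534]
ee_rot: [3.141, 0.0, 0.088]
wrist_force: [0.4, -0.6, -0.8]
width: 0.0117
finger_force: 30.0
```

Call:
{"op": "step_arm", "data": {"commands": [[[0,0,0.6,0,0,0,8],[0,0,0,0,0,0,8]]]}}

```text
time: 20.1
tool_pos: [0.5124, 0.3209, 0.2528]
ee_rot: [3.141, 0.0, 0.088]
wrist_force: [0.1, 0.3, -1.3]
width: 0.012
finger_force: 30.0
```

Call:
{"op": "step_arm", "data": {"commands": [[[0,0,0.5,0,0,0,8],[0,0,0,0,0,0,8]]]}}

```text
time: 20.35
tool_pos: [0.5124, 0.3209, 0.2526]
ee_rot: [-3.142, -0.0, 0.088]
wrist_force: [-0.1, 0.1, -0.3]
width: 0.012
finger_force: 30.0
```

Call:
{"op": "step_arm", "data": {"commands": [[[0,0,0.6,0,0,0,8],[0,0,0,0,0,0,8]]]}}

```text
time: 20.6
tool_pos: [0.5124, 0.3209, 0.2526]
ee_rot: [-3.141, -0.001, 0.088]
wrist_force: [-1.8, 0.0, 4.6]
width: 0.0122
finger_force: 30.0
```

Call:
{"op": "step_arm", "data": {"commands": [[[0,0,-0.4,0,0,0,8],[0,0,0,0,0,0,13],[0,0,0,0,0,0,16],[0,0,0,0,0,0,25],[0,0,0,0,0,0,40],[0,0,0,0,0,0,40],[0,0,-5,0,0,0,40],[0,0,-15,0,0,0,40],[0,0,-25,0,0,0,40],[0,0,-25,0,0,0,40],[0,0,-20,0,0,0,40],[0,0,0,0,0,0,40]]]}}

```text
time: 22.1
tool_pos: [0.5128, 0.3211, 0.3458]
ee_rot: [-3.139, -0.006, 0.088]
wrist_force: [0.3, 0.3, 0.5]
width: 0.0402
finger_force: 0.0
```

```bash
python3 w.py w5; python3 - <<'E'
from h import *
s=eyes.snapshot("top")
P={}
for n in ["carriage_post","bore","stage"]:
    for r in models.tip_of(s,n)[:1]: P[n]=atz(s,r["xy"],Z[n]);print(n,r["confidence"],P[n])
s=eyes.snapshot("side")
for n in ["carriage_post","bore","stage"]:
    for r in models.tip_of(s,n)[:1]: P[n]=atz(s,r["xy"],Z[n]);print(n,r["confidence"],P[n])
E
```

```text
{'time': np.float64(22.1), 'tool_pos': array([0.513, 0.321, 0.346]), 'ee_rot': array([-3.139, -0.006,  0.088]), 'joint_positions': array([ 0.466,  0.225,  1.331, -0.   ,  1.58 ,  1.949]), 'wrist_force': array([0.325, 0.297, 0.511])}
[[-0.001  0.972  0.236  0.068]
 [ 1.     0.001  0.    -0.001]
 [ 0.     0.236 -0.972  0.021]
 [ 0.     0.     0.     1.   ]]
pin_head [320.4 215.8] 0.73 [0.5097 0.3193 0.075 ]
stage [316.5 193.6] 0.7 [0.5098 0.3223 0.    ]
red ((574.4000854492188, 151.20001220703125), (11.627552032470703, 79.60401916503906), 26.56505012512207) 920 
 [[0.5494 0.1639 0.087 ]
 [0.598  0.1521 0.087 ]
 [0.5954 0.1444 0.087 ]
 [0.5464 0.1559 0.087 ]] [0.57230182 0.15409734 0.087     ]
edge 0.0501 -0.239
edge 0.0081 -1.905
carriage_post 0.68 [0.55493028 0.02335704 0.088     ]
bore 0.71 [ 0.52109375 -0.07880306  0.043     ]
stage 0.42 [ 0.47460577 -0.3211623   0.        ]
carriage_post 0.74 [0.55306609 0.01670462 0.088     ]
bore 0.98 [ 0.52278889 -0.07974227  0.043     ]
stage 0.62 [ 0.53755809 -0.01877873  0.        ]
```

View pics/w5.png

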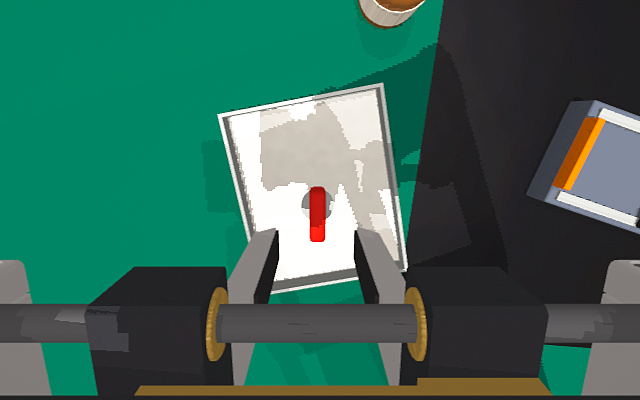

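Call:
{"op": "step_arm", "data": {"commands": [[[0,0,-20,0,0,0,40],[1,30,0,0,0,0,40],[2,50,0,0,0,0,40],[2,50,0,0,0,0,40],[2,50,0,0,0,0,40],[2,50,0,0,0,0,40],[2,50,0,0,0,0,40],[0,21,0,0,0,0,40],[0,0,0,0,0,-0.179,40],[0,0,0,0,0,-0.179,40],[0,0,0,0,0,-0.179,40],[0,0,0,0,0,-0.179,40],[0,0,0,0,0,-0.179,40],[0,0,0,0,0,-0.179,40],[0,0,0,0,0,-0.179,40],[0,0,20,0,0,0,50],[0,0,10,0,0,0,50],[0,0,0,0,0,0,50],[0,0,0,0,0,0,50]]]}}

```text
time: 25.12
tool_pos: [0.5499, 0.022, 0.3328]
ee_rot: [3.141, -0.0, 1.341]
wrist_force: [0.0, -0.6, 0.2]
width: 0.0505
finger_force: 0.0
```

```bash
python3 w.py w6
```

```text
{'time': np.float64(25.125), 'tool_pos': array([0.55 , 0.022, 0.333]), 'ee_rot': array([ 3.141, -0.   ,  1.341]), 'joint_positions': array([-0.063,  0.113,  1.486, -0.   ,  1.542,  0.167]), 'wrist_force': array([ 0.026, -0.586,  0.22 ])}
[[-0.001  0.972  0.236  0.069]
 [ 1.     0.001 -0.    -0.   ]
 [-0.     0.236 -0.972  0.021]
 [ 0.     0.     0.     1.   ]]
carriage_post [314.3 216.9] 0.87 [0.5494 0.0252 0.088 ]
stage [313.4 227.7] 0.89 [ 0.5399 -0.01    0.    ]
```

View pics/w6.png

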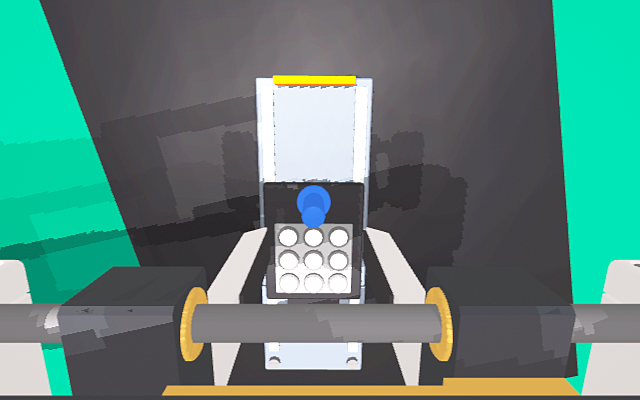

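Call:
{"op": "step_arm", "data": {"commands": [[[1.5,-0.8,20,0,0,0,45],[0,0,25,0,0,0,45],[0,0,20,0,0,0,45],[0,0,10,0,0,0,45],[0,0,5,0,0,0,45],[0,0,0,0,0,0,30],[0,0,0,0,0,0,12],[0,0,0,0,0,0,12],[0,0,0,0,0,0,12],[0,0,0,0,0,0,12]]]}}

```text
time: 26.62
tool_pos: [0.5488, 0.0238, 0.2528]
ee_rot: [-3.14, 0.0, 1.341]
wrist_force: [-4.4, 1.1, 5.9]
width: 0.0153
finger_force: 30.0
```

Call:
{"op": "step_arm", "data": {"commands": [[[3,0,0,0,0,0,12],[5,0,0,0,0,0,12],[5,0,0,0,0,0,12],[5,0,0,0,0,0,12],[2,0,0,0,0,0,12],[0,0,0,0,0,0,12]]]}}

```text
time: 27.38
tool_pos: [0.5535, 0.0433, 0.2528]
ee_rot: [-3.14, 0.0, 1.341]
wrist_force: [-4.8, 1.0, 4.6]
width: 0.0153
finger_force: 30.0
```

```bash
python3 ob.py
```

```text
{'time': np.float64(27.375), 'joint_positions': array([-0.024,  0.178,  1.577, -0.   ,  1.388,  0.206]), 'tool_pos': array([0.553, 0.043, 0.253]), 'ee_rot': array([-3.14 ,  0.   ,  1.341]), 'wrist_force': array([-4.826,  0.964,  4.619]), 'wrist_torque': array([ 0.098,  0.874, -0.046]), 'finger_force': np.float64(30.001), 'width': np.float64(0.015)}
```

Call:
{"op": "step_arm", "data": {"commands": [[[4,-0.6,0,0,0,0,12],[6,0,0,0,0,0,12],[7,0,0,0,0,0,12],[7,0,0,0,0,0,12],[7,0,0,0,0,0,12],[7,0,0,0,0,0,12],[4,0,0,0,0,0,12],[2,0,0,0,0,0,12],[0,0,0,0,0,0,12]]]}}

```text
time: 28.5
tool_pos: [0.5634, 0.0865, 0.2528]
ee_rot: [3.141, -0.0, 1.341]
wrist_force: [-3.6, 0.2, 4.7]
width: 0.0155
finger_force: 30.0
```

```bash
python3 ob.py
```

```text
{'time': np.float64(28.5), 'joint_positions': array([0.053, 0.209, 1.54 , 0.   , 1.392, 0.282]), 'tool_pos': array([0.563, 0.087, 0.253]), 'ee_rot': array([ 3.141, -0.   ,  1.341]), 'wrist_force': array([-3.555,  0.242,  4.664]), 'wrist_torque': array([-0.011,  0.633,  0.048]), 'finger_force': np.float64(30.001), 'width': np.float64(0.015)}
```

Call:
{"op": "step_arm", "data": {"commands": [[[3,0,0,0,0,0,12],[2,0,0,0,0,0,12],[1.5,0,0,0,0,0,12],[1,0,0,0,0,0,12],[0,0,0,0,0,0,12]]]}}

```text
time: 29.12
tool_pos: [0.5651, 0.0936, 0.2528]
ee_rot: [3.141, -0.0, 1.341]
wrist_force: [-3.1, -0.6, 4.8]
width: 0.0155
finger_force: 30.0
```

Call:
{"op": "step_arm", "data": {"commands": [[[1,0,0,0,0,0,12],[0.7,0,0,0,0,0,12],[0,0,0,0,0,0,12]]]}}

```text
time: 29.5
tool_pos: [0.5655, 0.0952, 0.2528]
ee_rot: [3.141, -0.0, 1.341]
wrist_force: [-4.2, 0.1, 4.8]
width: 0.0156
finger_force: 30.0
```

Call:
{"op": "step_arm", "data": {"commands": [[[0.7,0,0,0,0,0,12],[0,0,0,0,0,0,12]]]}}

```text
time: 29.75
tool_pos: [0.5657, 0.0958, 0.2528]
ee_rot: [3.141, 0.0, 1.341]
wrist_force: [-2.9, -0.8, 5.9]
width: 0.0154
finger_force: 30.0
```

Travel is 73.9 mm by the tool; I nudge until the stop answers.

Call:
{"op": "step_arm", "data": {"commands": [[[0.6,0,0,0,0,0,12],[0,0,0,0,0,0,12]]]}}

```text
time: 30.0
tool_pos: [0.5657, 0.096, 0.2528]
ee_rot: [3.141, 0.001, 1.341]
wrist_force: [-3.9, -2.0, 5.5]
width: 0.0154
finger_force: 30.0
```

Call:
{"op": "step_arm", "data": {"commands": [[[0.6,0,0,0,0,0,12],[0,0,0,0,0,0,12]]]}}

```text
time: 30.25
tool_pos: [0.5658, 0.0963, 0.2528]
ee_rot: [3.141, 0.002, 1.341]
wrist_force: [-3.5, -4.0, 5.3]
width: 0.0156
finger_force: 30.0
```

Call:
{"op": "step_arm", "data": {"commands": [[[0.5,0,0,0,0,0,12],[0,0,0,0,0,0,12],[0,0,0,0,0,0,12]]]}}

```text
time: 30.62
tool_pos: [0.5659, 0.0964, 0.2528]
ee_rot: [3.141, 0.003, 1.34]
wrist_force: [-4.3, -4.2, 6.0]
width: 0.0154
finger_force: 30.0
```

Call:
{"op": "step_arm", "data": {"commands": [[[0,0,0,0,0,0,30],[0,0,0,0,0,0,45],[0,0,0,0,0,0,45],[0,0,-10,0,0,0,45],[0,0,-25,0,0,0,45],[0,0,-25,0,0,0,45],[0,0,-25,0,0,0,45],[-40,0,-5,0,0,0,45],[-10,0,0,0,0,0,45],[0,0,0,0,0,0,45],[0,0,0,0,0,0,45]]]}}

```text
time: 32.0
tool_pos: [0.5546, 0.0494, 0.3416]
ee_rot: [-3.141, -0.0, 1.341]
wrist_force: [0.9, -1.2, -0.9]
width: 0.0451
finger_force: 0.0
```

```bash
python3 w.py w7; python3 - <<'E'
from h import *
s=eyes.snapshot("side");P=[cv2.resize(s["color"][110:300,220:420,::-1],None,fx=2,fy=2)]
w=cv2.resize(cv2.imread("pics/w7.png")[0:300,150:450],(380,380));cv2.imwrite("pics/f.png",np.hstack([P[0],w]))
for n in ["carriage_post","bore","stage","pin_head"]:
    for r in models.tip_of(s,n)[:1]: print(n,r["confidence"],atz(s,r["xy"],Z[n]))
E
```

```text
{'time': np.float64(32.0), 'tool_pos': array([0.555, 0.049, 0.342]), 'ee_rot': array([-3.141, -0.   ,  1.341]), 'joint_positions': array([-1.300e-02,  1.230e-01,  1.457e+00,  1.000e-03,  1.563e+00,
        2.160e-01]), 'wrist_force': array([ 0.884, -1.246, -0.918])}
[[-0.001  0.972  0.236  0.069]
 [ 1.     0.001 -0.    -0.   ]
 [-0.     0.236 -0.972  0.021]
 [ 0.     0.     0.     1.   ]]
carriage_post [319.5 144.7] 0.85 [0.5676 0.0973 0.088 ]
stage [318.2 250.5] 0.77 [ 0.5425 -0.0089  0.    ]
red ((318.5, 123.0), (19.0, 0.0), 180.0) 20 
 [[0.5761 0.1095 0.087 ]
 [0.5761 0.1095 0.087 ]
 [0.5641 0.1124 0.087 ]
 [0.5641 0.1124 0.087 ]] [0.57009954 0.11094935 0.087     ]
edge 0.0 0.0
edge 0.0123 2.911
carriage_post 0.93 [0.57370718 0.08890152 0.088     ]
bore 0.7 [ 0.52921093 -0.08129845  0.043     ]
stage 0.87 [ 0.53856688 -0.01399453  0.        ]
pin_head 0.4 [0.49651117 0.23344251 0.075     ]
```

View pics/f.png

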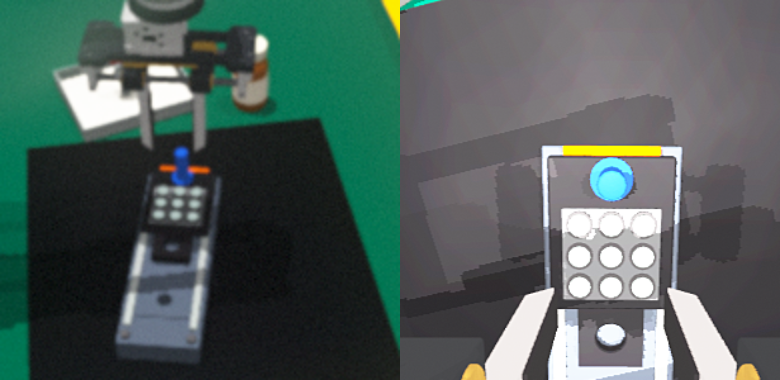

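The carriage sits flush against the orange stop (right half, about (610,150)), and the stage has not moved. I'll confirm the pin from the top camera, then hand in.

```bash
python3 - <<'E'
from h import *
s=eyes.snapshot("top");r=models.tip_of(s,"pin_head")[:1]
p=atz(s,r[0]["xy"],.079) if r else None;print(r,p)
if r and np.hypot(*(p[:2]-[.512,.32]))<.02: print(robot.close_job())
E
```

```text
[{'xy': [177.7, 233.3], 'confidence': 0.51}] [0.51549806 0.32074638 0.079     ]
the job is handed in; nothing more can be done
None
```

The seized pin is out and standing upright in the tray, and the carriage is fully home against the orange stop. The stage is still flat where it stood, and the job was handed in at about 32 s.

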